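# Reset the tripped zone of the workshop hotplate

### The job

The overheat cut-out of the hotplate's large zone has tripped under the saucepan. Slide the pan sideways across the glass, without lifting it, until it stands centred on the small zone and let go of it; then take the ball stylus from the tool block, reach its tip down through the reset hole on the large zone's side of the control strip and press the recessed button there all the way down. Finish while still gripping the stylus and holding that button down; do not press the other reset, and leave the brush, the scraper, the paint jars and the cleaning canister where they are.

Things in the scene. Friction and masses are not known exactly. Their poses are not given: they have to be found in the camera images.
- hob: Twin hotplate, fixed: 290 (x) x 480 (y) x 58 mm tall, origin centred on its underside. Black glass (x -65 to 145 mm) with two printed zones centred at x 40, y +-115 mm; in front (x -145 to -65 mm) a metal control strip, its top flush with the glass at z 58 mm. On the strip: a knob 38 mm wide, 18 mm tall at y +-190 mm and a reset hole at x -105, y +-85 mm. +y is its left seen from the robot.
- zone_large: Printed large zone: 190 mm circle with a second circle inside, flush with the glass, on the hotplate's left or right (varies); the pan starts on it. Origin at its centre on the glass, 58 mm above the bench.
- zone_small: Printed small cooking zone, a single 148 mm circle, flush with the glass, free at the start, 230 mm from the large one. Origin at its centre on the glass.
- pan: Lidded steel saucepan, 136 mm wide, rim 85 mm high; the lid is fast, its black knob (32 mm wide) tops out at 119 mm. Loose, 0.5 to 0.8 kg. Origin centred on its underside, z up. A straight black handle, roughly towards the robot, runs along the pan's own -x from 78 to 196 mm from its centre: 18 mm wide (y), 16 mm thick, its middle 62 mm above the underside.
- stand: Wooden tool block, fixed: 165 (x) x 56 (y) x 55 mm tall, origin at the centre of its underside. Three upright through holes 9 mm wide at x = -55, 0 and +55 mm, one tool in each; stands left or right of the hotplate.
- stylus: Ball stylus upright, tip down, in one hole of the tool block (varies), 140 mm long, 30 g. Origin at the very tip, z up along the shaft. From the tip: 5 mm steel ball, 4 mm shaft to 50 mm, then a plain round bare-metal handle 11 mm thick from 50 to 140 mm, resting on the block's top and standing 90 mm proud, top 145 mm above the bench: the tallest tool, the only one with a plain handle up.
- hole_left (a point): Centre of the mouth of the reset hole on the hotplate's +y (left) side, at the strip's top face. Round upright hole 13 mm wide with a small chamfer; the button's flat top (10.4 mm wide) lies 10 mm below the mouth when released.
- hole_right (a point): The same for the reset hole on the hotplate's -y (right) side.
- reset_left (a joint): Travel of the recessed reset button in hole_left (m): 0 released, 0.005 fully down. Spring return: it starts to move at 1.5 N and is fully down at 5 N, then meets a hard stop.
- reset_right (a joint): The same for the button in hole_right.
- brush: Small paint brush standing bristles up, 127 mm long, its top 132 mm above the bench, handle 11 mm thick; origin at its lower end. Loose in the tool block (any of its three holes). Leave it there.
- scraper: Scraper with a flat steel blade (14 mm wide) upward, 125 mm long, its top 130 mm above the bench, handle 11 mm thick; origin at its lower end. Loose in the tool block (any of its three holes). Leave it there.
- cleaner: Dark round airbrush-cleaning canister with a knurled lid and a short spout on top, 106 mm wide, 120 mm tall, origin at the centre of its underside; stands beside the hotplate on the side away from the tool block. Bystander.
- jar0: Screw-top paint jar, 37 mm diameter, 46 mm tall, origin at the centre of its underside. In front of the hotplate. Bystander.
- jar1: Screw-top paint jar, 37 mm diameter, 46 mm tall, origin at the centre of its underside. In front of the hotplate. Bystander.
- jar2: Screw-top paint jar, 37 mm diameter, 46 mm tall, origin at the centre of its underside. In front of the hotplate. Bystander.

How it is judged:
On the way, in this order (a step that is already met when the one before it is completed fails the run):
1. the pan stands still, let go, centred on the small zone (horizontal distance between pan and zone_small below 0.02 m and angle between pan's own z axis and vertical below 0.05 rad and z of pan in the frame of hob between 0.055 and 0.062 m and linear speed of pan below 0.02 m/s and contact force between the fingers and pan below 0.1 N), for 0.3 s.
2. the stylus, in the gripper, holds the large zone's reset button down (((y of zone_large in the frame of hob above 0 m and value of joint reset_left above 0.004 m and contact force between stylus and reset_left above 1.5 N) or (y of zone_large in the frame of hob below 0 m and value of joint reset_right above 0.004 m and contact force between stylus and reset_right above 1.5 N)) and contact force between the fingers and stylus above 2 N and angle between stylus's own z axis and vertical below 0.35 rad), for 0.3 s.
At the end, for the whole second after the job is handed in: The pan stands level and still on the glass within 20 mm of the small zone's centre, not touched by the fingers; the stylus, gripped and upright within 20 degrees, presses the reset button on the large zone's side with more than 1.5 N and keeps it at least 4 mm of its 5 mm down (all of step 1 and all of step 2); the arm keeps its last pose, push and grip.
It fails at once if the pan is lifted (over 8 mm) or tipped (z of pan in the frame of hob above 0.066 m or angle between pan's own z axis and vertical above 0.2 rad).
It fails at once if the other zone's reset is pressed ((y of zone_large in the frame of hob above 0 m and value of joint reset_right above 0.002 m) or (y of zone_large in the frame of hob below 0 m and value of joint reset_left above 0.002 m)).
It fails at once if a reset is pressed before the pan has left the large zone (horizontal distance between pan and zone_small above 0.06 m and value of joint any of reset_left, reset_right above 0.002 m).
It fails at once if the brush, the scraper, a paint jar or the canister is shifted by more than 40 mm (distance of any of brush, scraper, cleaner, jar0, jar1, jar2 from where it was at the start of the episode above 0.04 m).
It also fails if it takes over 61 s, if anything falls off the work surface, if the arm or the gripper's body presses on something with over 40 N, if the wrist force passes 120 N, or if a joint passes its speed limit or range.

### The arm

A 6-joint arm with a two-finger parallel gripper is mounted at the origin on the work surface. World frame = base frame: x ahead of the robot, y to its left, z up, the work surface at z = 0. Lengths are in m, angles in rad, forces in N, time in s.
With the tool pointing down it reaches from about 0.25 to 0.775 m from the base axis. Payload 4 kg.
Tool frame: the origin (TCP) lies midway between the tips of the shut fingers; the grasp point (between the pads) lies 19 mm behind it; z points along the fingers, y is the direction in which the jaws open and shut (so a half turn about z gives the same grasp; the last joint's range is limited). The gripper opens to 94 mm and grips with 3 to 60 N. Pads are 16 mm wide; open, the fingers measure 119 mm over their backs; the gripper's body (75 mm by 177 mm) begins 78 mm behind the grasp point.
Start: joints at [-1.452, 0.087, 1.371, -0, 1.684, -0.103], TCP at [0.121, -0.537, 0.206] pointing down, gripper open.
Joint ranges: [-3.1, 3.1], [-0.76, 2.03], [0.27, 2.55], [-1.08, 4.22], [0.17, 2.65], [-2.57, 2.57]. Speed limits (rad/s): [2.79, 2.79, 3.14, 3.14, 3.14, 3.14].

### API

Orientations are given as [roll, pitch, yaw] about the fixed x, y, z axes, in that order (R = Rz(yaw) Ry(pitch) Rx(roll)).
In Python, from bench import robot gives the robot as it stands.
- The arm moves only by the tool servo_tool, never from a script. Its argument "rows" is a list of rows, each a list of 2 entries, a list of its own where there are three numbers: the shift along the tool's x, y, z normalised to -1 to 1, where 1 is 0.08 m, then the turn about the tool's z normalised to -1 to 1, where 1 is pi/2 rad. A call has 1 to 12 rows; each row is the pose to reach, as a shift and turn from the pose commanded when the call began, along the tool's axes at that moment; what a row does not reach only later rows make up. A row lasts 1/12 s, in which the tool goes at most 41.7 mm and 7.16 degrees, less where a joint would pass 70% of its speed; a pose out of reach is approached as far as the arm can. A call with a number of a shift or a turn outside -1 to 1 is refused whole. A call with a gripper value outside its range is refused whole. "grip" is the closure, from -1 (fully open) to 1 (shut), set as the call begins (left out, the last holds). The fingers move at their own pace and stop on an object; the grip force is fixed at half the most. Time passes only in rows, so rows that repeat a pose let the fingers close. It gives the time, the measured TCP pose, the force and the opening at its end, in the units of the state.
- robot.get_obs(): the state, without advancing time (a new reading comes with each control period).
- robot.snapshot(name): name is "side" or "top"; returns a dict with "pixels" (420x560x3 uint8, red, green, blue), "camera_matrix" (3x3 intrinsics, pixels), "world_from_camera" (4x4, takes a point from camera to world coordinates). Camera axes: x right, y down, z forward; pixel columns grow to the right and rows downward; lengths in m; the calibration is good to about 2 mm. A picture is of the moment at which its call begins. There is no depth.
- robot.close_job(): hands the job in, once; it reports no verdict.
The state is a dict: "time": time; "joint_positions": joint angles; "qvel": joint speeds; "joint_torque": joint torques, N m; "tool_pos": TCP position; "ee_rot": TCP orientation; "wrist_force": force on the tool from outside, world axes, zero at the start; "wrist_torque": the same for the moment, N m; "width": finger opening in m.
Only numpy, scipy, OpenCV 4.12 (cv2) and the standard library are available. Lean on these libraries where they do the work, as an engineer would, in place of code of your own. Each camera call takes 0.05 s, during which the arm holds its last target.

## Working session

There is one attempt and no reset: what is moved stays moved. The work goes in short steps, Python scripts to look and compute and a tool call to move; the robot and the scene stay as the last step left them, time stands still between calls to the robot, and variables do not carry over. Pictures are saved under pics/ and viewed, and the job is handed in when it is done.

Besides the shell and the picture viewer there is one more tool, called after "Request:" as name(argument=value, ...) on one line, values as JSON. servo_tool: Moves the arm, as the interface text tells. Its arguments: {"type":"object","properties":{"rows":{"type":"array"},"grip":{"type":"number"}},"required":["rows"]}

```bash
mkdir -p pics; ls; python3 - <<'E'
from bench import robot
import cv2, numpy as np
print(robot.get_obs())
for n in("top","side"):
    s=robot.snapshot(n); np.savez(f'pics/{n}0.npz',**s)
    cv2.imwrite(f'pics/{n}0.png',s['pixels'][:,:,::-1]); print(n,s['camera_matrix'].tolist(),s['world_from_camera'].round(4).tolist())
E
```

```text
pics
{'time': 0.0, 'joint_positions': array([-1.45208686e+00,  8.79362626e-02,  1.37221466e+00, -1.68239220e-05,
        1.68361535e+00, -1.03100159e-01]), 'qvel': array([ 4.63859758e-04,  1.53539712e-03,  6.13333405e-04, -1.35989109e-06,
        1.10636066e-03,  8.67252643e-04]), 'joint_torque': array([ 7.10555651e-04, -3.40173697e+01, -3.02428937e+01,  7.18958932e-02,
        3.28545808e-02, -1.60071745e-04]), 'tool_pos': array([ 0.12092226, -0.53598456,  0.20433452]), 'ee_rot': array([-3.13942886e+00, -2.07071063e-04,  2.21807523e-01]), 'wrist_force': array([ 0.10476913,  0.1974943 , -0.18667106]), 'wrist_torque': array([-0.03235187, -0.01285207, -0.01393712]), 'width': 0.09378267952721331}
top [[486.3303196871984, 0.0, 281.42495725879326], [0.0, 486.3303196871984, 210.6801283917233], [0.0, 0.0, 1.0]] [[-0.0048, -0.9901, 0.1403, 0.367], [-1.0, 0.0056, 0.0051, -0.0116], [-0.0058, -0.1403, -0.9901, 1.1013], [0.0, 0.0, 0.0, 1.0]]
side [[381.94186901242557, 0.0, 284.4448092997163], [0.0, 381.94186901242557, 207.70003861083651], [0.0, 0.0, 1.0]] [[0.9405, -0.2007, 0.2741, 0.2285], [-0.3394, -0.5216, 0.7827, -0.8156], [-0.0141, -0.8292, -0.5587, 0.6414], [0.0, 0.0, 0.0, 1.0]]
```

View pics/top0.png

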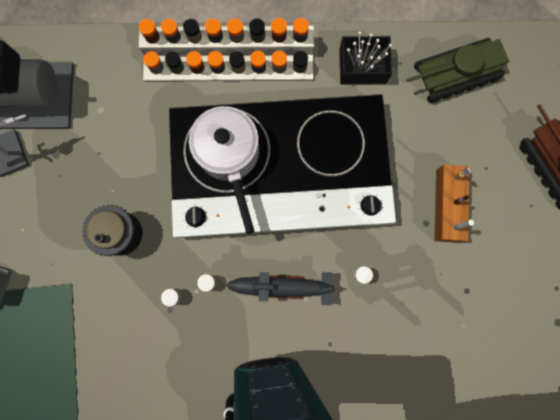

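View pics/side0.png

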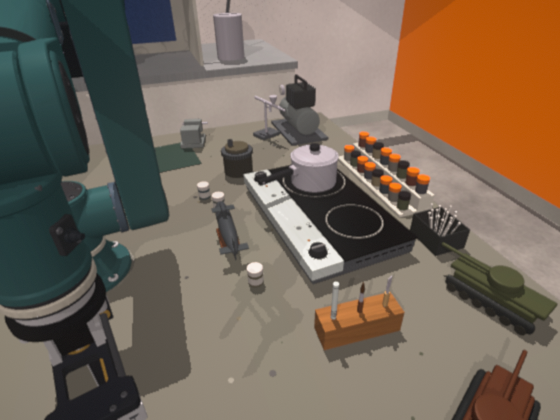

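The top view shows the large zone on the left, with the pan lid at (225,140) and the handle running to (250,230). The small zone is at (331,142), the tool block on the right at (455,203), the canister at (108,230), and jars at (170,297), (206,283) and (364,275). Next I'll zoom in to get pixel positions.

```bash
python3 - <<'E'
import cv2
t=cv2.imread('pics/top0.png'); s=cv2.imread('pics/side0.png')
a=cv2.resize(t[80:250,160:400],None,fx=3.3,fy=3.3,interpolation=cv2.INTER_CUBIC); cv2.imwrite('pics/t_hob.png',a)
b=cv2.resize(t[150:255,420:490],None,fx=5,fy=5,interpolation=cv2.INTER_CUBIC)
c=cv2.resize(s[265:350,300:415],None,fx=5,fy=5,interpolation=cv2.INTER_CUBIC)
cv2.imwrite('pics/t_st.png',b);cv2.imwrite('pics/s_st.png',c)
E
```

```text
(no output)
```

View pics/t_hob.png

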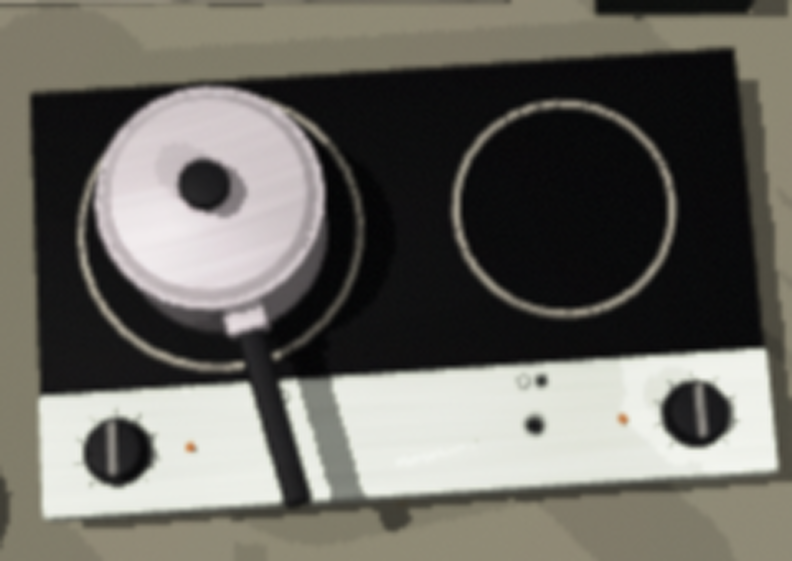

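View pics/t_st.png

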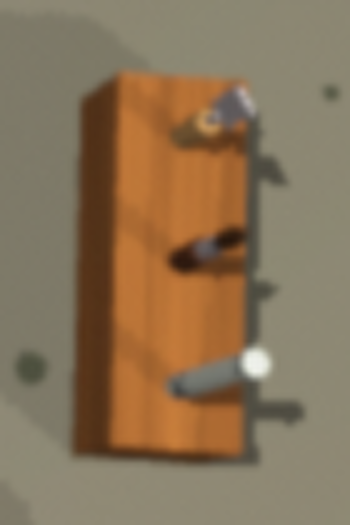

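View pics/s_st.png

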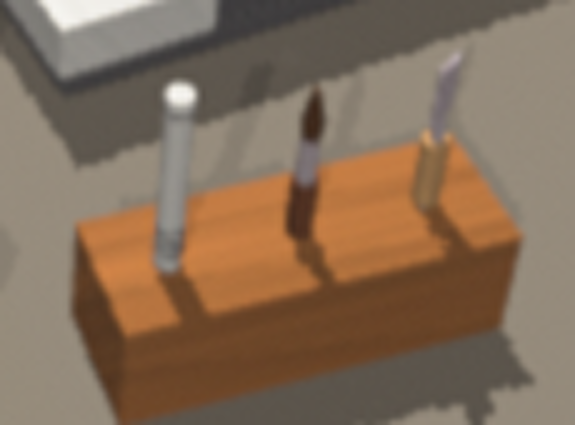

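```bash
cat > h.py <<'E'
import numpy as np, cv2
def load(n): return dict(np.load(n))
def ray(s,px):
    M=s['world_from_camera'];d=M[:3,:3]@np.linalg.solve(s['camera_matrix'],[px[0],px[1],1]);return M[:3,3],d
def plane(s,px,z):
    o,d=ray(s,px);return o+d*(z-o[2])/d[2]
def tri(s1,p1,s2,p2):
    o1,d1=ray(s1,p1);o2,d2=ray(s2,p2)
    t=np.linalg.lstsq(np.c_[d1,-d2],o2-o1,rcond=None)[0];a=o1+d1*t[0];b=o2+d2*t[1];return (a+b)/2,np.linalg.norm(a-b)
def proj(s,P):
    M=np.linalg.inv(s['world_from_camera']);c=s['camera_matrix']@(M[:3,:3]@np.asarray(P)+M[:3,3]);return c[:2]/c[2]
E
python3 - <<'E'
from h import *
T=load('pics/top0.npz');S=load('pics/side0.npz')
f=lambda u,v:((u+.5)/3.3+160-.5,(v+.5)/3.3+80-.5)
C=[plane(T,f(*p),.058) for p in [(31,93),(735,48),(778,472),(43,518)]]
H=np.array([[145,240],[145,-240],[-145,-240],[-145,240]])/1e3
W=np.array(C)[:,:2]
c=W.mean(0);Hm=H-H.mean(0);A=Hm.T@(W-c);U,s,V=np.linalg.svd(A);R=(U@V).T
yaw=np.arctan2(R[1,0],R[0,0]);print('hob',c,yaw,'res',(W-c-Hm@R.T).round(4).tolist())
g=cv2.cvtColor(T['pixels'],cv2.COLOR_RGB2GRAY)
m=(g>90).astype(np.uint8);
cnts,_=cv2.findContours(m[105:180,290:370],cv2.RETR_LIST,cv2.CHAIN_APPROX_NONE)
for k in cnts:
    if len(k)>80 :
        e=cv2.fitEllipse(k);p=np.array(e[0])+[290,105];print('ell',p,e[1],plane(T,p,.058))
for nm,h in [('small',(.04,-.115)),('large',(.04,.115)),('hL',(-.105,.085)),('hR',(-.105,-.085))]: print(nm,c+R@h)
print('hR meas',plane(T,f(535,425),.058))
# pan
print('knob',plane(T,f(204,184),.119+.058-.002),'handle near pan',plane(T,f(257,338),.058+.07),'handle end',plane(T,f(297,498),.058+.07))
# lid rim circle
lid=((g>130).astype(np.uint8));
print('lid centre',plane(T,f(210,196),.143), 'edges',plane(T,f(96,196),.143),plane(T,f(325,196),.143))
print('sty',tri(T,((256.5)/5+419.5,(362.5)/5+149.5),S,((180.5)/5+299.5,(96.5)/5+264.5)),plane(T,((256.5)/5+419.5,(362.5)/5+149.5),.145))
print('sty base',plane(T,(180.5/5+419.5,386/5+149.5),.055))
for q in [(170,297),(206,283),(364,275)]: print('jar',plane(T,q,.046))
print('can',plane(T,(108,230),.115))
b=lambda u,v:((u+.5)/5+419.5,(v+.5)/5+149.5)
print('stand',[plane(T,b(*p),.055).round(4).tolist() for p in [(121,75),(245,82),(242,455),(110,450)]])
E
```

```text
hob [ 0.61823637 -0.00334788] 0.05853814283130358 res [[-0.0003, -0.0007], [0.0001, 0.0008], [-0.0002, -0.0005], [0.0004, 0.0004]]
ell [330.46891403 142.70125198] (62.434391021728516, 64.64934539794922) [ 0.66594994 -0.11533156  0.058     ]
ell [330.42738724 142.85084534] (64.35008239746094, 66.95793151855469) [ 0.66561006 -0.11523342  0.058     ]
small [ 0.66489589 -0.11581071]
large [0.65143981 0.11379533]
hL [0.50844332 0.07536354]
hR [ 0.51838912 -0.09434528]
hR meas [ 0.5192956  -0.09371099  0.058     ]
knob [0.64860909 0.11044005 0.175     ] handle near pan [0.56439058 0.08262748 0.128     ] handle end [0.46495803 0.05746767 0.128     ]
lid centre [0.65067397 0.11085932 0.143     ] edges [0.65113508 0.18120807 0.143     ] [0.65020921 0.03995412 0.143     ]
sty (array([ 0.4769373 , -0.38092205,  0.14305395]), np.float64(0.0023853083579431296)) [ 0.47785617 -0.3806078   0.145     ]
sty base [ 0.47826074 -0.38199808  0.055     ]
jar [0.3313104  0.23324174 0.046     ]
jar [0.36058714 0.15661002 0.046     ]
jar [ 0.37596398 -0.18298576  0.046     ]
can [0.46898408 0.34763569 0.115     ]
stand [[0.6156, -0.3637, 0.055], [0.6121, -0.4179, 0.055], [0.4481, -0.4069, 0.055], [0.4505, -0.3504, 0.055]]
```

Request:
servo_tool(rows=[[[0.3,-0.3,-0.1],0.05],[[0.6,-0.6,-0.3],0.1],[[0.9,-0.9,-0.5],0.141],[[1,-1,-0.5],0.141]], grip=-1)

```text
time: 0.43
tool_pos: [0.1835, -0.4393, 0.249]
ee_rot: [3.137, -0.003, 0.001]
wrist_force: [0.1, 0.0, 0.4]
width: 0.094
```

Request:
servo_tool(rows=[[[0.2,-0.25,0],0],[[0.45,-0.5,0],0],[[0.65,-0.75,0],0],[[0.84,-1,0],0]])

```text
time: 0.77
tool_pos: [0.249, -0.36, 0.2445]
ee_rot: [-3.141, 0.001, 0.001]
wrist_force: [1.2, -0.1, -0.6]
width: 0.0942
```

Request:
servo_tool(rows=[[[0.2,-0.25,0],0],[[0.45,-0.5,0],0],[[0.65,-0.75,0],0],[[0.84,-1,0],0]])

```text
time: 1.1
tool_pos: [0.3162, -0.28, 0.2444]
ee_rot: [-3.141, 0.001, 0.001]
wrist_force: [-0.4, -0.2, 0.2]
width: 0.0942
```

Request:
servo_tool(rows=[[[0.2,-0.25,0],0],[[0.45,-0.5,0],0],[[0.65,-0.75,0],0],[[0.84,-1,0],0]])

```text
time: 1.43
tool_pos: [0.3835, -0.2, 0.2444]
ee_rot: [-3.141, 0.001, 0.001]
wrist_force: [1.3, 0.1, -0.3]
width: 0.0939
```

Request:
servo_tool(rows=[[[0.2,-0.25,0],0],[[0.45,-0.5,0],0],[[0.65,-0.75,0],0],[[0.84,-1,0],0]])

```text
time: 1.77
tool_pos: [0.4508, -0.12, 0.2443]
ee_rot: [3.142, 0.001, 0.001]
wrist_force: [0.1, -0.6, -0.5]
width: 0.0941
```

Request:
servo_tool(rows=[[[0.2,-0.25,0],0],[[0.45,-0.5,0],0],[[0.65,-0.75,0],0],[[0.84,-1,0],0]])

```text
time: 2.1
tool_pos: [0.518, -0.04, 0.2441]
ee_rot: [3.141, 0.002, 0.001]
wrist_force: [0.4, -0.7, -0.1]
width: 0.0939
```

Request:
servo_tool(rows=[[[0.2,-0.25,0],0],[[0.45,-0.5,0],0],[[0.65,-0.75,0],0],[[0.84,-1,0],0],[[0.84,-1,0],0],[[0.84,-1,0],0]])

```text
time: 2.6
tool_pos: [0.5846, 0.0396, 0.2436]
ee_rot: [3.141, 0.003, 0.003]
wrist_force: [-0.2, 0.2, 0.7]
width: 0.094
```

Request:
servo_tool(rows=[[[0.25,-0.3,0],0],[[0.5,-0.6,0],0],[[0.81,-0.89,0],0],[[0.81,-0.89,0.2],0],[[0.81,-0.89,0.4],0],[[0.81,-0.89,0.4],0]])

```text
time: 3.1
tool_pos: [0.6476, 0.1092, 0.2084]
ee_rot: [3.14, 0.008, -0.0]
wrist_force: [0.4, -0.4, -0.9]
width: 0.0939
```

```bash
python3 - <<'E'
from bench import robot
import cv2, numpy as np
for n in("top","side"):
    s=robot.snapshot(n); np.savez(f'pics/{n}1.npz',**s)
    im=s['pixels'][:,:,::-1]
    im=im[80:250,160:400] if n=='top' else im[100:280,200:420]
    cv2.imwrite(f'pics/{n}1.png',cv2.resize(im,None,fx=3,fy=3,interpolation=cv2.INTER_CUBIC))
E
```

```text
(no output)
```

View pics/side1.png

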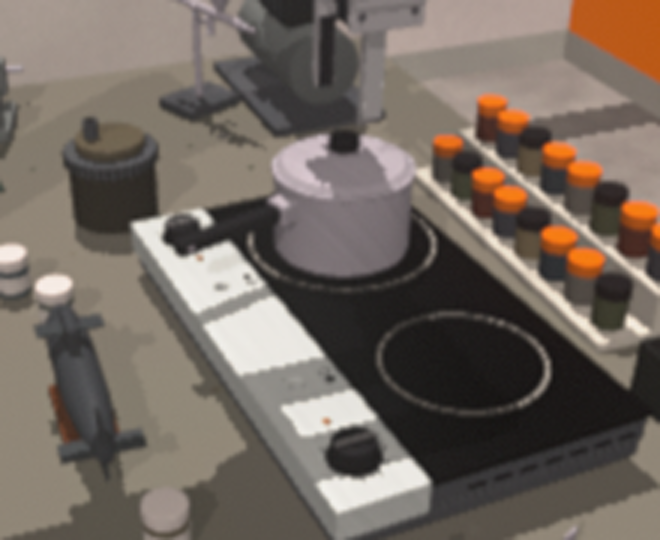

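The knob at (345,140) lies between the open fingers, which hang above the lid. I'll lower now.

Request:
servo_tool(rows=[[[0,0,0.2],0],[[0,0,0.4],0],[[0,0,0.55],0],[[0,0,0.64],0],[[0,0,0.64],0],[[0,0,0.64],0]])

```text
time: 3.7
tool_pos: [0.6493, 0.1101, 0.1627]
ee_rot: [3.141, -0.0, -0.0]
wrist_force: [-0.1, 0.4, -0.3]
width: 0.0943
```

Request:
servo_tool(rows=[[[0,0,0],0],[[0,0,0],0],[[0,0,0],0],[[0,0,0],0],[[0,0,0],0],[[0,0,0],0],[[0,0,0],0],[[0,0,0],0],[[0,0,0],0]], grip=1)

```text
time: 4.45
tool_pos: [0.6492, 0.1104, 0.1622]
ee_rot: [3.142, 0.0, 0.0]
wrist_force: [0.1, 0.2, -0.9]
width: 0.0374
```

Request:
servo_tool(rows=[[[0,0,0],0],[[0,0,0],0],[[0,0,0.05],0],[[0,0,0.1],0],[[0,0,0.12],0],[[0,0,0.12],0],[[0,0,0.12],0]], grip=0)

```text
time: 5.03
tool_pos: [0.6491, 0.1105, 0.1522]
ee_rot: [3.141, 0.001, 0.0]
wrist_force: [0.4, 0.6, -0.1]
width: 0.0466
```

Request:
servo_tool(rows=[[[0,0,0],0],[[0,0,0],0],[[0,0,0],0],[[0,0,0],0],[[0,0,0],0],[[0,0,0],0],[[0,0,0],0],[[0,0,0],0],[[0,0,0],0]], grip=1)

```text
time: 5.78
tool_pos: [0.6494, 0.1109, 0.1529]
ee_rot: [-3.141, -0.001, 0.001]
wrist_force: [1.2, 2.3, 0.1]
width: 0.0312
```

Request:
servo_tool(rows=[[[0.0,0.04,0],0],[[0.01,0.1,0],0],[[0.02,0.2,0],0],[[0.03,0.3,0],0],[[0.03,0.4,0],0],[[0.04,0.5,0],0],[[0.05,0.6,0],0],[[0.05,0.7,0],0],[[0.06,0.8,0],0],[[0.06,0.88,0],0],[[0.067,0.94,0],0]])

```text
time: 6.7
tool_pos: [0.6546, 0.0343, 0.1529]
ee_rot: [-3.141, -0.0, -0.0]
wrist_force: [-0.2, 5.6, 4.9]
width: 0.0312
```

Request:
servo_tool(rows=[[[0.0,0.04,0],0],[[0.01,0.1,0],0],[[0.02,0.2,0],0],[[0.03,0.3,0],0],[[0.03,0.4,0],0],[[0.04,0.5,0],0],[[0.05,0.6,0],0],[[0.05,0.7,0],0],[[0.06,0.8,0],0],[[0.06,0.88,0],0],[[0.067,0.94,0],0]])

```text
time: 7.62
tool_pos: [0.6599, -0.0407, 0.1529]
ee_rot: [-3.142, 0.0, -0.0]
wrist_force: [-0.2, 6.7, 5.9]
width: 0.0316
```

Request:
servo_tool(rows=[[[0.0,0.04,0],0],[[0.01,0.1,0],0],[[0.02,0.2,0],0],[[0.03,0.3,0],0],[[0.03,0.4,0],0],[[0.04,0.5,0],0],[[0.05,0.6,0],0],[[0.05,0.7,0],0],[[0.06,0.8,0],0],[[0.06,0.88,0],0],[[0.067,0.94,0],0],[[0.067,0.94,0],0]])

```text
time: 8.62
tool_pos: [0.6653, -0.1166, 0.1529]
ee_rot: [3.14, 0.0, -0.001]
wrist_force: [-0.8, 2.1, 4.3]
width: 0.0316
```

```bash
python3 - <<'E'
from bench import robot
import cv2, numpy as np
print(robot.get_obs()['tool_pos'])
for n in("top","side"):
    s=robot.snapshot(n); np.savez(f'pics/{n}2.npz',**s)
    im=s['pixels'][:,:,::-1]
    im=im[80:250,160:400] if n=='top' else im[100:280,200:420]
    cv2.imwrite(f'pics/{n}2.png',cv2.resize(im,None,fx=3,fy=3,interpolation=cv2.INTER_CUBIC))
E
```

```text
[ 0.66529163 -0.11656916  0.15289559]
```

View pics/side2.png

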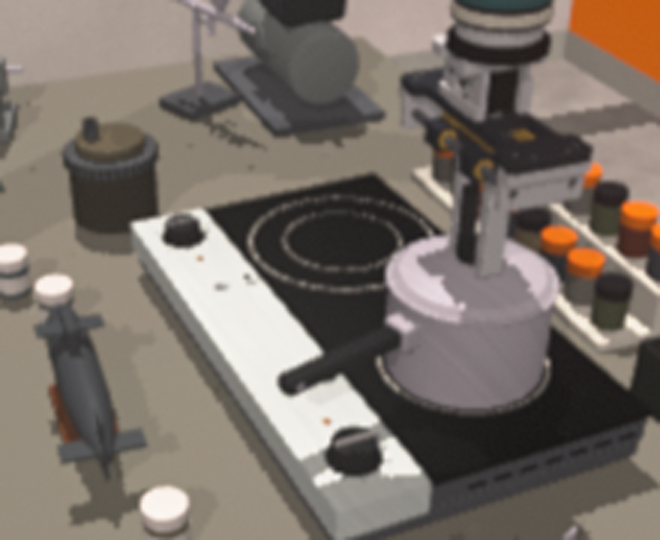

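View pics/top2.png

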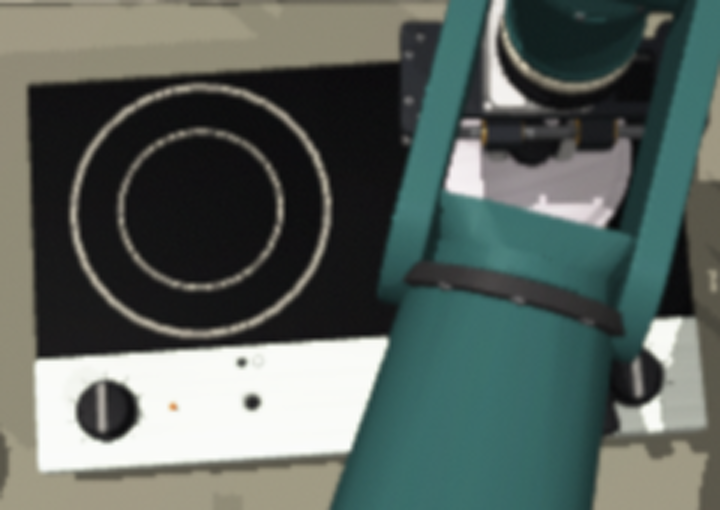

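The pan stands in the small-zone ring. The left reset hole is now visible in the top crop at (252,402), which is full-picture (243.8,213.8). Release and rise.

Request:
servo_tool(rows=[[[0,0,0],0],[[0,0,0],0],[[0,0,0],0],[[0,0,0],0],[[0,0,0],0],[[0,0,0],0],[[0,0,0],0],[[0,0,0],0]], grip=-1)

```text
time: 9.38
tool_pos: [0.6654, -0.1152, 0.1526]
ee_rot: [3.141, 0.0, 0.0]
wrist_force: [0.4, 0.9, 0.9]
width: 0.0811
```

Request:
servo_tool(rows=[[[0,0,-0.15],0],[[0,0,-0.4],0],[[0,0,-0.7],0],[[0,0,-1],0]])

```text
time: 9.72
tool_pos: [0.6652, -0.1151, 0.2341]
ee_rot: [3.142, 0.0, 0.0]
wrist_force: [0.8, -0.2, 0.0]
width: 0.0941
```

Request:
servo_tool(rows=[[[-0.2,0.25,0],0],[[-0.4,0.5,0],0],[[-0.6,0.75,0],0],[[-0.75,1,0],0]])

```text
time: 10.05
tool_pos: [0.6047, -0.1959, 0.2345]
ee_rot: [3.14, -0.002, 0.001]
wrist_force: [0.0, -1.7, 0.7]
width: 0.0942
```

Request:
servo_tool(rows=[[[-0.2,0.25,0],0],[[-0.4,0.5,0],0],[[-0.6,0.75,0],0],[[-0.75,1,0],0]])

```text
time: 10.38
tool_pos: [0.5444, -0.2762, 0.2343]
ee_rot: [3.14, -0.001, 0.0]
wrist_force: [0.7, -0.4, -0.0]
width: 0.0938
```

```bash
python3 - <<'E'
from bench import robot
from h import *
print(robot.get_obs()['tool_pos'])
for n in("top","side"):
    s=robot.snapshot(n); np.savez(f'pics/{n}3.npz',**s)
    im=s['pixels'][:,:,::-1]
    im=im[80:260,160:420] if n=='top' else im[100:280,200:420]
    cv2.imwrite(f'pics/{n}3.png',cv2.resize(im,None,fx=3,fy=3,interpolation=cv2.INTER_CUBIC))
T=load('pics/top2.npz')
g=cv2.cvtColor(T['pixels'],cv2.COLOR_RGB2GRAY)[206:222,235:253].astype(float)
w=np.clip(150-g,0,None);y,x=np.mgrid[206:222,235:253];p=(np.sum(w*x)/w.sum(),np.sum(w*y)/w.sum());print('hL',p,plane(T,p,.058))
E
```

```text
[ 0.54442727 -0.27618284  0.23432742]
hL (np.float64(243.67899291896146), np.float64(213.68214004720693)) [0.50878281 0.07553354 0.058     ]
```

View pics/top3.png

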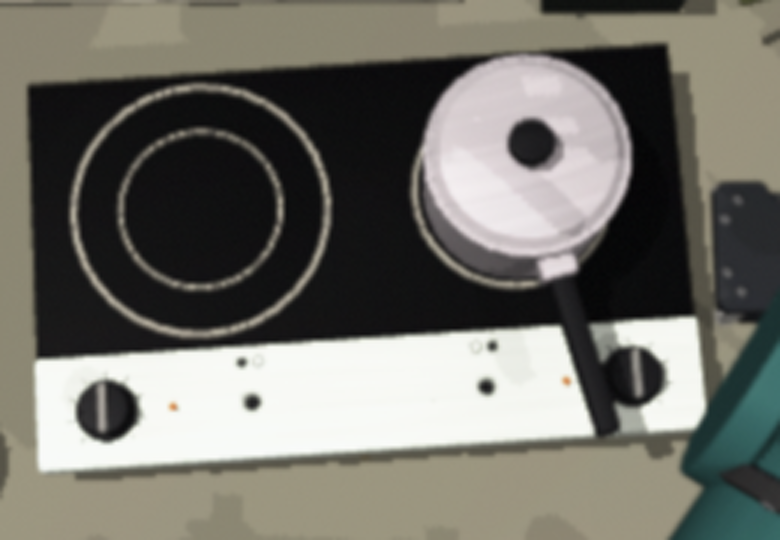

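View pics/side3.png

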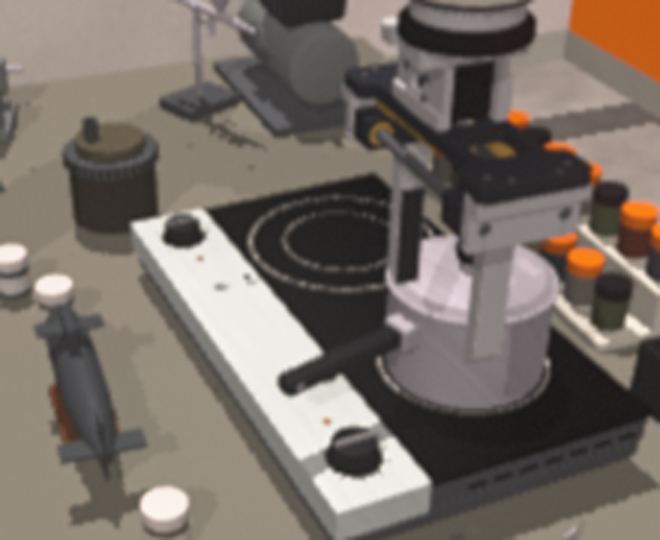

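Request:
servo_tool(rows=[[[-0.15,0.2,0],0],[[-0.3,0.45,0],0],[[-0.42,0.66,0],0],[[-0.42,0.66,0],0]])

```text
time: 10.82
tool_pos: [0.5109, -0.3302, 0.2335]
ee_rot: [3.14, -0.0, -0.003]
wrist_force: [0.8, 0.1, 0.6]
width: 0.094
```

Request:
servo_tool(rows=[[[-0.15,0.2,0],0],[[-0.3,0.45,0],0],[[-0.42,0.66,0],0],[[-0.42,0.66,0],0],[[-0.42,0.66,0],0]])

```text
time: 11.23
tool_pos: [0.4789, -0.3804, 0.2331]
ee_rot: [-3.141, -0.001, -0.0]
wrist_force: [0.4, -0.6, -0.5]
width: 0.0937
```

```bash
python3 - <<'E'
from bench import robot
from h import *
print('knob',plane(load('pics/top3.npz'),(337,127),.175))
print(robot.get_obs()['tool_pos'])
for n in("top","side"):
    s=robot.snapshot(n); np.savez(f'pics/{n}4.npz',**s)
    im=s['pixels'][:,:,::-1]
    im=im[130:280,380:540] if n=='top' else im[180:360,260:430]
    cv2.imwrite(f'pics/{n}4.png',cv2.resize(im,None,fx=3.3,fy=3.3,interpolation=cv2.INTER_CUBIC))
E
```

```text
knob [ 0.66421785 -0.11716428  0.175     ]
[ 0.47885887 -0.3803746   0.23309711]
```

View pics/side4.png

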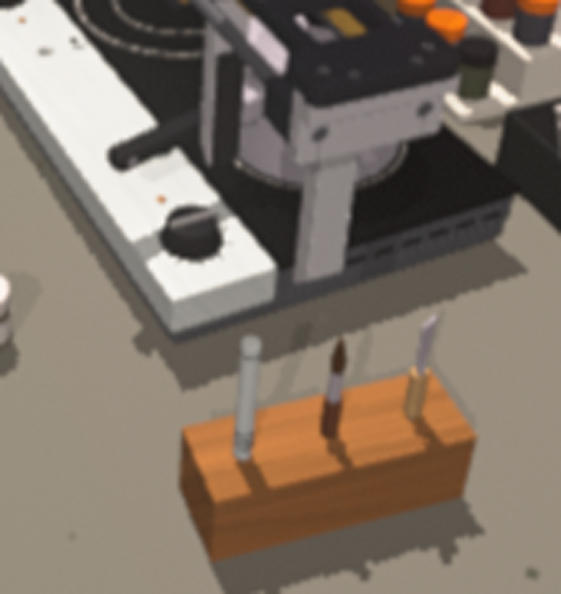

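The stylus at (247,390) in the crop sits below the open jaws, and the pan knob measures about 2 mm from the small zone's centre. Going down.

Request:
servo_tool(rows=[[[0,0,0.25],0],[[0,0,0.5],0],[[0,0,0.75],0],[[0,0,0.95],0]])

```text
time: 11.67
tool_pos: [0.4791, -0.379, 0.1554]
ee_rot: [-3.14, 0.0, 0.002]
wrist_force: [-0.1, 0.3, -0.6]
width: 0.0941
```

Request:
servo_tool(rows=[[[0,0,0.2],0],[[0,0,0.4],0],[[0,0,0.6],0],[[0,0,0.8],0],[[0,0,0.95],0],[[0,0,0.95],0],[[0,0,0.95],0]])

```text
time: 12.25
tool_pos: [0.4786, -0.3798, 0.0802]
ee_rot: [-3.14, 0.001, 0.001]
wrist_force: [0.3, -1.2, -0.1]
width: 0.0939
```

Request:
servo_tool(rows=[[[0,0,0],0],[[0,0,0],0],[[0,0,0],0],[[0,0,0],0],[[0,0,0],0],[[0,0,0],0],[[0,0,0],0],[[0,0,0],0],[[0,0,0],0],[[0,0,0],0],[[0,0,0],0],[[0,0,0],0]], grip=1)

```text
time: 13.25
tool_pos: [0.4783, -0.3808, 0.0807]
ee_rot: [3.142, 0.0, 0.0]
wrist_force: [-0.1, 0.8, 0.5]
width: 0.0177
```

Request:
servo_tool(rows=[[[0,0,0],0],[[0,0,0],0],[[0,0,0],0],[[0,0,0],0]])

```text
time: 13.58
tool_pos: [0.4783, -0.3808, 0.0807]
ee_rot: [3.142, 0.0, 0.0]
wrist_force: [0.4, -0.4, 0.3]
width: 0.0105
```

Gripped: width about 11 mm. Lifting vertically, first gently.

Request:
servo_tool(rows=[[[0,0,0],0],[[0,0,-0.1],0],[[0,0,-0.25],0],[[0,0,-0.4],0],[[0,0,-0.55],0],[[0,0,-0.7],0],[[0,0,-0.85],0],[[0,0,-1],0]])

```text
time: 14.25
tool_pos: [0.4785, -0.381, 0.1626]
ee_rot: [3.141, -0.001, 0.0]
wrist_force: [-0.0, -0.4, -0.9]
width: 0.0107
```

Request:
servo_tool(rows=[[[0,0,-0.2],0],[[0,0,-0.5],0],[[0,0,-0.75],0],[[0,0,-1],0],[[0,0,-1],0]])

```text
time: 14.67
tool_pos: [0.4797, -0.3822, 0.2471]
ee_rot: [3.135, -0.007, 0.0]
wrist_force: [-0.7, -0.2, 1.6]
width: 0.0104
```

```bash
python3 - <<'E'
from bench import robot
from h import *
print(robot.get_obs()['tool_pos'])
for n in("top","side"):
    s=robot.snapshot(n); np.savez(f'pics/{n}5.npz',**s)
    im=s['pixels'][:,:,::-1]
    im=im[130:280,380:540] if n=='top' else im[180:360,260:430]
    cv2.imwrite(f'pics/{n}5.png',cv2.resize(im,None,fx=3.3,fy=3.3,interpolation=cv2.INTER_CUBIC))
E
```

```text
[ 0.4797073  -0.38215446  0.24710634]
```

View pics/side5.png

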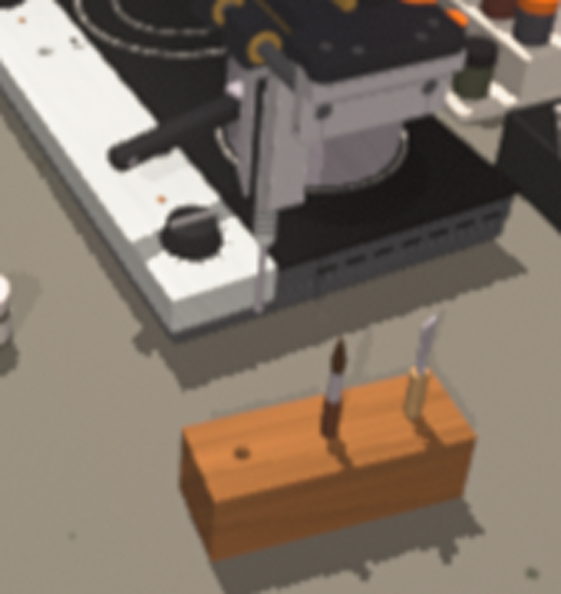

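View pics/top5.png

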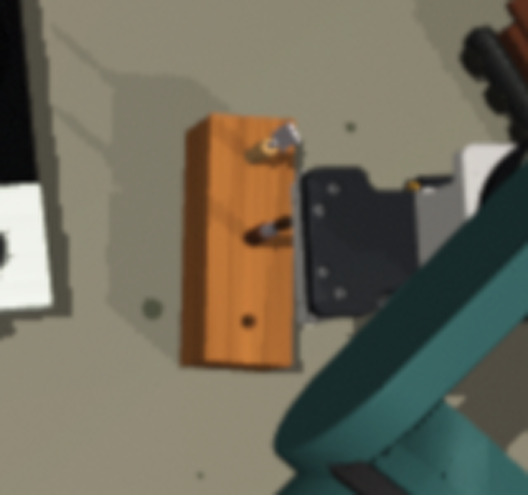

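The stylus came out upright, its tip at about (260,310) in the side crop, and the other tools haven't moved. The tip sits 76 mm below the TCP. Next I carry it to the left hole.

Request:
servo_tool(rows=[[[0,-0.15,0],0],[[0.02,-0.4,0],0],[[0.04,-0.7,0],0],[[0.063,-1,0],0]])

```text
time: 15.1
tool_pos: [0.4823, -0.2988, 0.238]
ee_rot: [-3.138, 0.004, -0.0]
wrist_force: [-0.0, 0.2, 0.3]
width: 0.0108
```

Request:
servo_tool(rows=[[[0,-0.25,0],0],[[0.02,-0.5,0],0],[[0.04,-0.75,0],0],[[0.063,-1,0],0]])

```text
time: 15.43
tool_pos: [0.4872, -0.2184, 0.2384]
ee_rot: [-3.139, 0.004, 0.001]
wrist_force: [-0.3, 0.5, -0.6]
width: 0.0105
```

Request:
servo_tool(rows=[[[0,-0.25,0],0],[[0.02,-0.5,0],0],[[0.04,-0.75,0],0],[[0.063,-1,0],0]])

```text
time: 15.77
tool_pos: [0.492, -0.1386, 0.2384]
ee_rot: [-3.14, 0.004, 0.001]
wrist_force: [-0.3, -0.1, 0.4]
width: 0.0105
```

Request:
servo_tool(rows=[[[0,-0.25,0],0],[[0.02,-0.5,0],0],[[0.04,-0.75,0],0],[[0.063,-1,0],0]])

```text
time: 16.1
tool_pos: [0.4969, -0.0588, 0.2384]
ee_rot: [-3.14, 0.004, 0.001]
wrist_force: [0.7, 0.5, 0.6]
width: 0.0104
```

Request:
servo_tool(rows=[[[0,-0.25,0],0],[[0.02,-0.5,0],0],[[0.04,-0.75,0],0],[[0.063,-1,0],0]])

```text
time: 16.43
tool_pos: [0.5017, 0.021, 0.2384]
ee_rot: [-3.141, 0.004, 0.001]
wrist_force: [0.3, 1.0, 0.4]
width: 0.0108
```

Request:
servo_tool(rows=[[[0,-0.25,0],0],[[0.03,-0.5,0],0],[[0.06,-0.7,0.2],0],[[0.06,-0.7,0.5],0],[[0.06,-0.7,0.8],0],[[0.06,-0.7,1],0],[[0.06,-0.7,1],0],[[0.06,-0.7,1],0]])

```text
time: 17.1
tool_pos: [0.5061, 0.0756, 0.1583]
ee_rot: [3.142, 0.005, 0.001]
wrist_force: [0.4, 0.7, 1.2]
width: 0.0106
```

```bash
python3 - <<'E'
from bench import robot
from h import *
print(robot.get_obs()['tool_pos'])
for n in("top","side"):
    s=robot.snapshot(n); np.savez(f'pics/{n}6.npz',**s)
    im=s['pixels'][:,:,::-1]
    im=im[130:280,180:340] if n=='top' else im[140:240,210:320]
    cv2.imwrite(f'pics/{n}6.png',cv2.resize(im,None,fx=5,fy=5,interpolation=cv2.INTER_CUBIC))
E
```

```text
[0.50612315 0.07561655 0.15825787]
```

View pics/side6.png

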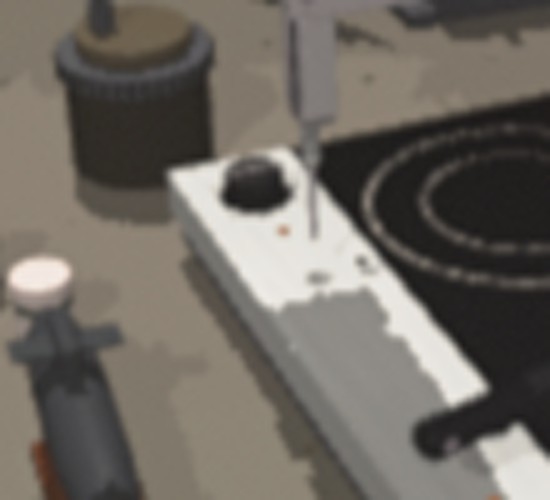

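View pics/top6.png

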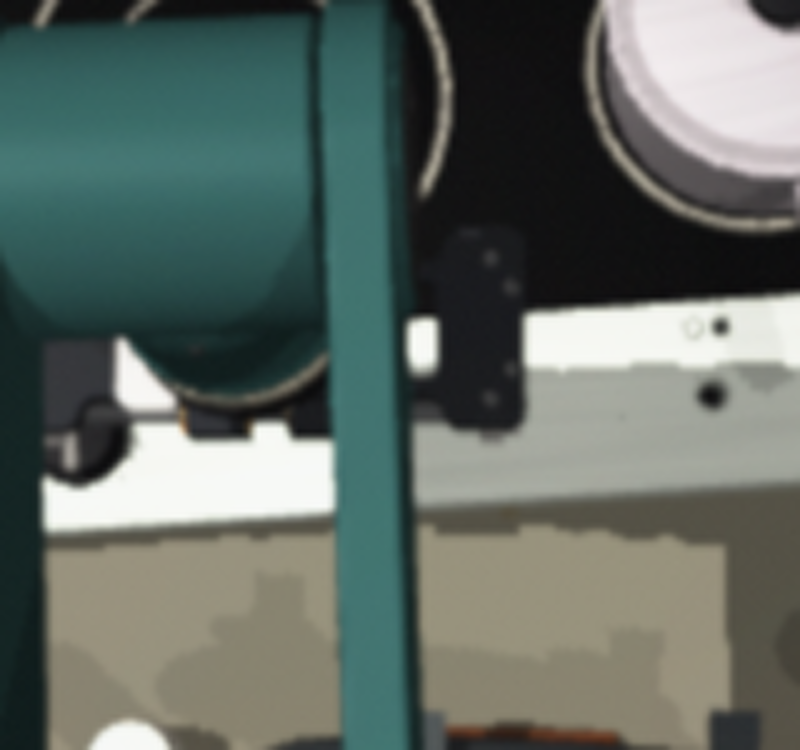

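```bash
python3 - <<'E'
from bench import robot
from h import *
print(robot.get_obs()['tool_pos'],robot.get_obs()['ee_rot'])
S=load('pics/side6.npz')
f=lambda u,v:((u+.5)/5+209.5,(v+.5)/5+139.5)
for z in(.080,.0826,.085): print('tip',plane(S,f(314,239),z))
print('hole side',plane(S,f(319,277),.058), proj(S,[.5086,.0755,.058]),f(319,277))
print('proj tip if at hole xy',proj(S,[.5086,.0755,.0826]),'have',f(314,239))
print('shaft upper',f(312,160))
E
```

```text
[0.50818163 0.07540935 0.16129534] [-3.14153431e+00 -7.38102552e-04  4.61696915e-04]
tip [0.50699905 0.08087155 0.08      ]
tip [0.50570897 0.0767194  0.0826    ]
tip [0.50451814 0.07288665 0.085     ]
hole side [0.50721307 0.07458988 0.058     ] [273.75653809 194.75119699] (273.4, 195.0)
proj tip if at hole xy [273.4995181  187.41662457] have (272.4, 187.4)
shaft upper (272.0, 171.6)
```

Request:
servo_tool(rows=[[[0,0,0.07],0],[[0,0,0.15],0],[[0,0,0.23],0],[[0,0,0.3],0],[[0,0,0.36],0],[[0,0,0.42],0],[[0,0,0.42],0],[[0,0,0.42],0]])

```text
time: 17.87
tool_pos: [0.5079, 0.0751, 0.1266]
ee_rot: [3.141, 0.001, 0.0]
wrist_force: [0.2, 1.3, -0.2]
width: 0.0104
```

```bash
python3 - <<'E'
from bench import robot
from h import *
o=robot.get_obs();print(o['tool_pos'],o['ee_rot'],o['wrist_force'])
for n in("top","side"):
    s=robot.snapshot(n); np.savez(f'pics/{n}7.npz',**s)
    im=s['pixels'][:,:,::-1]
    im=im[130:280,180:340] if n=='top' else im[140:240,210:320]
    cv2.imwrite(f'pics/{n}7.png',cv2.resize(im,None,fx=5,fy=5,interpolation=cv2.INTER_CUBIC))
E
```

```text
[0.5079225  0.07514498 0.12659375] [3.14144844e+00 8.53476965e-04 2.44658877e-04] [ 0.1549896   1.29951045 -0.15589469]
```

View pics/side7.png

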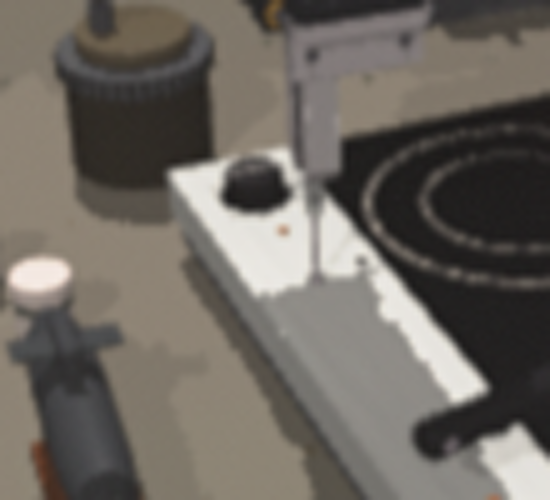

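The stylus enters the hole at crop (317,278) with no vertical force, and the tip is at about z 0.051, below the mouth. Now I press.

Request:
servo_tool(rows=[[[0,0,0.02],0],[[0,0,0.04],0],[[0,0,0.06],0],[[0,0,0.08],0],[[0,0,0.1],0],[[0,0,0.1],0],[[0,0,0.1],0],[[0,0,0.1],0]])

```text
time: 18.63
tool_pos: [0.5085, 0.0752, 0.1196]
ee_rot: [3.142, -0.001, 0.0]
wrist_force: [0.3, -0.5, 3.8]
width: 0.0106
```

Request:
servo_tool(rows=[[[0,0,0.01],0],[[0,0,0.02],0],[[0,0,0.025],0],[[0,0,0.025],0],[[0,0,0.025],0],[[0,0,0.025],0]])

```text
time: 19.13
tool_pos: [0.5085, 0.0752, 0.1179]
ee_rot: [3.142, -0.001, 0.0]
wrist_force: [-1.0, -0.0, 5.8]
width: 0.0109
```

Request:
servo_tool(rows=[[[0,0,0.005],0],[[0,0,0.01],0],[[0,0,0.015],0],[[0,0,0.015],0],[[0,0,0.015],0],[[0,0,0.015],0]])

```text
time: 19.63
tool_pos: [0.5086, 0.0752, 0.1176]
ee_rot: [3.142, -0.002, 0.0]
wrist_force: [-2.7, -0.0, 9.9]
width: 0.0106
```

Hard stop reached: a 1.2 mm command moved the tool only 0.3 mm, and the force rose to 10 N. I'll hold, check, then hand in.

Request:
servo_tool(rows=[[[0,0,0],0],[[0,0,0],0],[[0,0,0],0],[[0,0,0],0],[[0,0,0],0],[[0,0,0],0],[[0,0,0],0],[[0,0,0],0]])

```text
time: 20.3
tool_pos: [0.5086, 0.0752, 0.1176]
ee_rot: [3.142, -0.002, 0.0]
wrist_force: [-2.5, 0.4, 10.2]
width: 0.0108
```

```bash
python3 - <<'E'
from bench import robot
from h import *
for n in("top","side"):
    s=robot.snapshot(n)
    cv2.imwrite(f'pics/{n}8.png',s['pixels'][:,:,::-1])
    im=s['pixels'][:,:,::-1]
    if n=='side': cv2.imwrite('pics/side8.png',cv2.resize(im[100:280,200:420],None,fx=3.3,fy=3.3,interpolation=cv2.INTER_CUBIC))
o=robot.get_obs();print(o['time'],o['tool_pos'],o['ee_rot'],o['wrist_force'],o['width'])
E
```

```text
20.4 [0.50865168 0.0752054  0.11763341] [ 3.14152813e+00 -1.96060314e-03  3.68989615e-04] [-1.40258175e+00  6.88265572e-03  9.11174762e+00] 0.010396989352304334
```

View pics/side8.png

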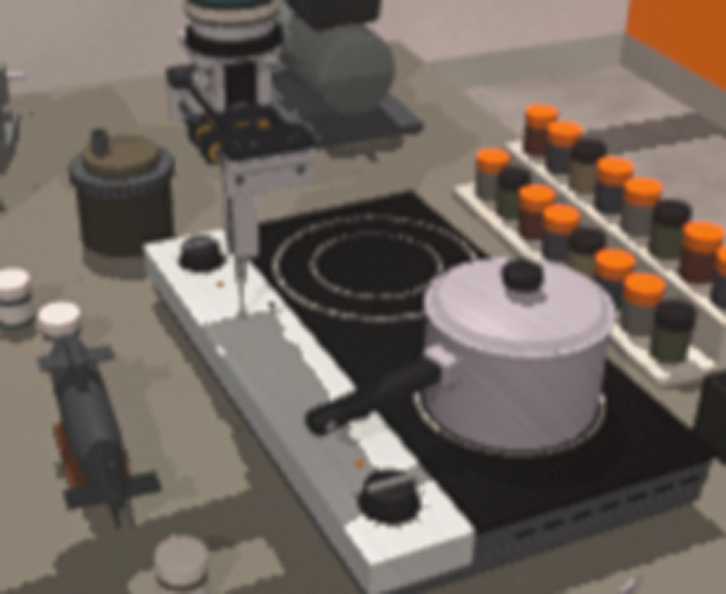

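View pics/top8.png

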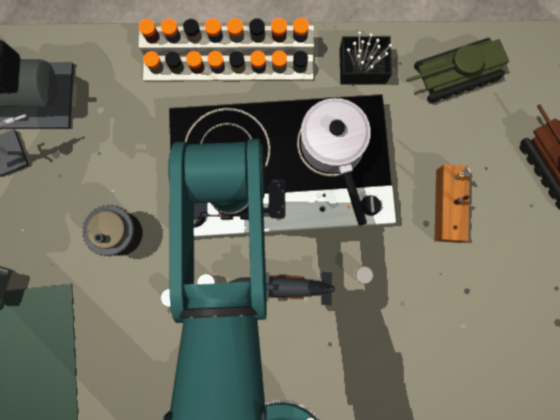

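The pan stands in the small ring at (520,350) in the side crop, the stylus is upright in the left hole at (241,315), and the canister, jars and tools sit where they were. Handing in.

```bash
python3 -c "
from bench import robot
print(robot.close_job())"
```

```text
the job is handed in; nothing more can be done
None
```

I slid the pan across the glass by its lid knob and released it on the small zone. I then took the stylus from the near hole of the tool block and pressed the left reset, on the large zone's side, down to its stop. I handed the job in at about 20 s with the stylus still gripped and pressing; no verdict was reported.

**Last checks:**
- **Pan:** its knob measured about 2 mm from the small zone's centre after release, and the pan looked level in the last pictures.
- **Button:** the push held steady at 9–10 N. The tool stalled with the estimated tip height about 1 mm below where the button should bottom out, which is within calibration and grip error.
- **Stylus:** the fingers held it at 10.4–10.8 mm open with the tool vertical to within 0.002 rad.
- **Sideways force:** about 1.4–2.7 N also showed at the wrist in the last readings, so the ball may be rubbing lightly in the hole.
- **Other objects:** the canister, jars, brush and scraper looked unmoved in the last pictures, though the arm partly hid two of the jars in the top view. I didn't touch the right reset.

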